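# Shift the modelling turntable into high gear and start it

### The arm

A 7-joint arm with a two-finger parallel gripper is mounted at the origin on the work surface. World frame = base frame: x ahead of the robot, y to its left, z up, the work surface at z = 0. Lengths are in mm, angles in rad, forces in N, time in s.
With the tool pointing down it reaches from about 425 to 925 mm from the base axis. Payload 6.8 kg.
Tool frame: the origin (TCP) lies at the very end of the fingers, on their centre line; the grasp point (between the pads) lies 19 mm behind it (manip.grip_point_offset is the z of the grasp point in the tool frame, in mm); z points along the fingers, y is the line along which they close (so a half turn about z gives the same grasp; the last joint's range is limited). The gripper opens to 85 mm and grips with 20 to 120 N. Pads are 22 mm wide; open, the fingers measure 114 mm over their backs; the gripper's body (76 mm by 85 mm) begins 54 mm behind the grasp point. The pads swing forward as they close: fully open they stand 13 mm farther back than shut.
Start: joints at [1.214, 0.477, 0.022, 1.555, -0.011, 1.109, -0.083], TCP at [166.221, -654.231, 231.308] pointing down, gripper open.
Joint ranges: [-2.96, 2.96], [-0.34, 2.1], [-1.41, 1.46], [0.24, 2.44], [-1.37, 4.51], [0.17, 1.92], [-2.96, 2.96]. Speed limits (rad/s): [2.39, 2.39, 3.14, 3.14, 3.14, 3.14, 3.14].

### API

Orientations are given as a 3x3 rotation matrix whose columns are the frame's x, y, z axes.
In Python, from bench import sensors, viewer, ticket, manip gives the robot as it stands.
- The arm moves only by the tool jog_arm, never from a script. Its argument "plan" is a list of rows, each an object of numbers: "x", "y", "z": the shift along the tool's x, y, z in units of 40 mm (1.0 is 40 mm); "rx", "ry", "rz": the turn, a rotation vector about the tool's x, y, z in rad. A call has 1 to 5 rows; each row shifts and turns the commanded pose from where the row before left it, along the tool's axes as they then stand; what a row does not reach is not made up. A row lasts 1/12 s, in which the tool goes at most 41.7 mm and 7.16 degrees, less where a joint would pass 70% of its speed; a pose out of reach is approached as far as the arm can. A call is refused whole if a number of a shift passes 1 or a number of a turn 0.125, either way. A call with a gripper value outside its range is refused whole. "grip" is the finger opening in mm, from 0 to 85.4, set as the call begins (left out, the last holds). The fingers move at their own pace and stop on an object; "squeeze" is the grip in N (left out, the last holds). Time passes only in rows, so rows that do not move let the fingers close. It gives the time, the measured TCP pose, the force, the opening and the grip force at its end, in the units of the state.
- sensors.get_obs(): the state, without advancing time (a new reading comes with each control period).
- viewer.camera(name): name is "side" or "top"; returns a dict with "frame" (420x560x3 uint8, red, green, blue), "depth" (420x560 float32, mm along the optical axis (not along the pixel's ray), 0 where there is no reading), "fov_y" (degrees; the focal length in pixels is half the picture's height over the tangent of half this angle, whatever the lens; pixels are square), "cx", "cy" (the principal point, pixels), "rvec" (rotation vector, rad) and "tvec" (3), from world to camera coordinates, as OpenCV has them. Camera axes: x right, y down, z forward; pixel columns grow to the right and rows downward; lengths in mm; the calibration is good to about 2 mm. A picture is of the moment at which its call begins.
- ticket.hand_in(): hands the job in; it is judged then, once.
The state is a dict: "clock": time; "joint_positions": joint angles; "joint_velocities": joint speeds; "tau": joint torques, N m; "tcp_pos": TCP position; "ee_rot": TCP orientation; "wrist_force": force on the tool from outside, world axes, zero at the start; "wrist_torque": the same for the moment, N m; "opening": finger opening in mm; "gripper_force": force on a finger pad.
Only numpy, scipy, OpenCV 4.12 (cv2) and the standard library are available. Lean on these libraries where they do the work, as an engineer would, in place of code of your own. Each camera call takes 0.05 s, during which the arm holds its last target. There are 200 camera calls.

### The job

Using only the fingertips, push the turntable's wide paddle-shaped gear lever along its slot, past the low-gear notch half way, right up to the end stop of high gear; then press the start button on the loose start pad fully down, let it spring back, and finish clear of everything. Only push: do not pinch the lever and do not lift or shove the start pad. Never press start before the lever is fully in high gear, and leave the ball-headed brake lever, the mask on the disc and everything else on the bench where they are.

Things in the scene. Friction and masses are not known exactly. Their poses are not given: they have to be found in the camera images.
- turntable: Fixed grey motor housing, 220 mm (x) by 340 mm (y), flat deck 80 mm above the bench. Origin: centre of its underside, on the bench; x runs along both lever slots, from neutral to high gear, mostly away from the robot. On the deck: a metal disc, 170 mm across, centre at y = +75 mm, top 100 mm above the bench; gear slot along x at y = -55 mm; brake slot at y = -125 mm.
- gear (a joint): Gear lever's travel along the turntable's +x (m): 0 neutral stop, 0.040 low notch (first detent), 0.080 high end stop; paddle's middle at turntable x = -40 mm to +40 mm. Sprung: up to 9 N to push it over each of its two humps, which lie at 0.018 and 0.062, past 0.065 it snaps home by itself; friction 2 N. Starts at 0.
- gear_near: Black plate forming the gear paddle's neutral-side face, the one to push: 5 mm thick (x), 44 mm wide (y), 50 mm tall (z), from 85 to 135 mm above the bench. Origin at its centre, axes as the turntable's; the pushing face lies 2.5 mm to its -x side. Moves with the lever.
- gear_far: The same plate on the paddle's other (+x) side, 11 mm further along x. The whole paddle is 16 mm thick. Touching both plates at once is pinching.
- brake (a joint): Travel of the brake lever along the turntable's +x, 0 to 0.050 m, stays where it is. To be left alone.
- brake_top (a point): Top of the brake lever's 22 mm ball, 121 mm above the bench; thin rod with a ball, 70 mm to the right (-y) of the gear slot.
- pad: Loose start pad standing flat on the bench, a grey plastic block 100 by 80 by 28 mm, 0.6 kg, with the round start button in the middle of its top. Origin: centre of its underside. It stands to the right or to the left of the turntable, a paint tin on the other side.
- start_top (a point): Middle of the top face of the round black start button (32 mm diameter), with the button up. The button goes straight down.
- start (a joint): Travel of the start button: 0 up, 0.006 m fully down; a spring pushes it back, about 5 N hold it fully down.
- mask: White plaster mask lying face up on the disc, about 120 by 96 mm, 55 mm high; loose. Origin: middle of its underside.
- tin: Closed paint tin, 84 mm diameter, 50 mm high; loose. Origin: centre of its underside.
- brush: Wooden-handled brush lying at the far right of the bench; loose.
- sander: Cork sanding block, 100 by 55 by 35 mm, at the far left; loose.
- ornament: White plaster finial, 70 mm diameter, 80 mm high, right of the turntable; loose.
- jar: Glass jar of brushes, 72 mm diameter, 80 mm high, brushes up to about 165 mm, left of the turntable; loose.

How it is judged (in metres and radians):
On the way, in this order (a step that is already met when the one before it is completed fails the run):
1. the gear lever has been pushed past the low notch to the high-gear stop (within 3 mm) (value of joint gear above 0.077 m), for 0.3 s.
2. then the start button is pressed down (4.5 mm or more of its 6 mm) (value of joint start above 0.0045 m), for 0.04 s.
At the end, for the whole second after the job is handed in: The gear lever rests within 3 mm of its high-gear stop, the start button has been pressed and is up again (within 1.5 mm), the start pad stands flat within 30 mm of where it was, the brake lever is within 12 mm and the mask and other loose things within 30 mm of where they were (value of joint gear above 0.077 m and value of joint start below 0.0015 m and height (world z) of pad below 0.008 m and angle between pad's own z axis and vertical below 0.1 rad and distance of each of pad, mask, tin, brush, sander, ornament, jar from where it was at the start of the episode below 0.03 m and distance of brake_top from where it was at the start of the episode below 0.012 m and linear speed of pad below 0.02 m/s); the robot touches nothing.
It fails at once if start pressed (over 3 mm) before the lever is fully in high gear (value of joint start above 0.003 m and value of joint gear below 0.077 m).
It fails at once if the gear lever is pinched (fingers press on both its faces) (contact force between the fingers and gear_near above 3 N and contact force between the fingers and gear_far above 3 N).
It fails at once if the start pad is lifted, tipped or shoved over 30 mm (height (world z) of pad above 0.012 m or angle between pad's own z axis and vertical above 0.25 rad or distance of pad from where it was at the start of the episode above 0.03 m).
It fails at once if the brake lever is moved over 12 mm (distance of brake_top from where it was at the start of the episode above 0.012 m).
It fails at once if the mask or another loose thing is displaced over 30 mm (distance of any of mask, tin, brush, sander, ornament, jar from where it was at the start of the episode above 0.03 m).
It also fails if it takes over 42 s, if anything falls off the work surface, if the arm or the gripper's body presses on something with over 40 N, if the wrist force passes 120 N, or if a joint passes its speed limit or range.

## Working session

There is one attempt and no reset: what is moved stays moved. The work goes in short steps, Python scripts to look and compute and a tool call to move; the robot and the scene stay as the last step left them, time stands still between calls to the robot, and variables do not carry over. Pictures are saved under pics/ and viewed, at most 10 in all, crops included, and the job is handed in when it is done.

Besides the shell and the picture viewer there is one more tool, called after "Request:" by a JSON object that holds its "method" and its "body", one argument or row to a line. jog_arm: Moves the arm, as the interface text tells. Its arguments: {"type":"object","properties":{"plan":{"type":"array","items":{"type":"object","properties":{"x":{"type":"number"},"y":{"type":"number"},"z":{"type":"number"},"rx":{"type":"number"},"ry":{"type":"number"},"rz":{"type":"number"}}}},"grip":{"type":"number"},"squeeze":{"type":"number"}},"required":["plan"]}

```bash
mkdir -p pics; cat > h.py <<'E'
import numpy as np,cv2
from bench import sensors,viewer,ticket,manip
def cam(n):
    c=viewer.camera(n);h=c['frame'].shape[0]
    c['f']=h/2/np.tan(np.radians(c['fov_y'])/2);c['R']=cv2.Rodrigues(np.array(c['rvec'],float))[0];c['t']=np.array(c['tvec'],float).ravel();return c
def cloud(c):
    d=c['depth'];v,u=np.indices(d.shape)
    P=np.stack([(u-c['cx'])/c['f']*d,(v-c['cy'])/c['f']*d,d],-1)
    P=(P-c['t'])@c['R'];P[d==0]=np.nan;return P
def ray(c,u,v,z):
    o=-c['R'].T@c['t'];r=c['R'].T@np.array([(u-c['cx'])/c['f'],(v-c['cy'])/c['f'],1]);return o+r*(z-o[2])/r[2]
E
python3 - <<'E'
from h import *
for n in('top','side'):
    c=cam(n);cv2.imwrite(f'pics/{n}0.png',c['frame'][:,:,::-1]);P=cloud(c);np.savez(n+'0.npz',P=P,**{k:c[k] for k in('frame','f','R','t','cx','cy')})
    print(n,-c['R'].T@c['t'],c['R'][2],c['f'])
s=sensors.get_obs();print(s)
E
```

```text
top [3.50829949e+02 3.91150434e-01 1.13932425e+03] [ 0.20599105 -0.00522715 -0.97853991] 384.377838945261
side [104.38430831 846.14515442 935.38100925] [ 0.35415881 -0.66514321 -0.65738577] 434.3266201032788
{'clock': 0.1, 'joint_positions': array([ 1.21394182,  0.47772504,  0.02233249,  1.5563508 , -0.01152286,
        1.10929814, -0.08312632]), 'joint_velocities': array([-0.00132153, -0.00134636,  0.00018025, -0.00291772, -0.00048891,
       -0.00068392,  0.00123484]), 'tau': array([ 4.38118717e-03, -5.97759497e+01,  1.61387924e+00, -2.81950414e+01,
        1.29395377e-02,  5.02920346e-03,  1.66576802e-05]), 'tcp_pos': array([ 166.0530858 , -653.70441378,  230.41839058]), 'ee_rot': array([[ 9.69221617e-01,  2.46189374e-01, -4.98967746e-04],
       [ 2.46189861e-01, -9.69220339e-01,  1.57664084e-03],
       [-9.54574671e-05, -1.65095518e-03, -9.99998633e-01]]), 'wrist_force': array([0.08142198, 0.84972523, 0.16474374]), 'wrist_torque': array([-0.00835655,  0.02870611,  0.04866776]), 'gripper_force': 0.0, 'opening': 85.63633760589416}
```

View pics/top0.png

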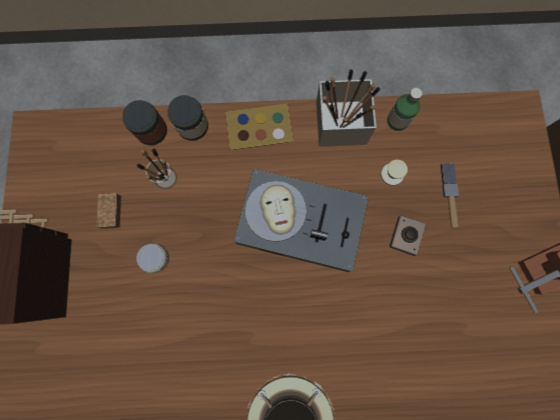

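View pics/side0.png

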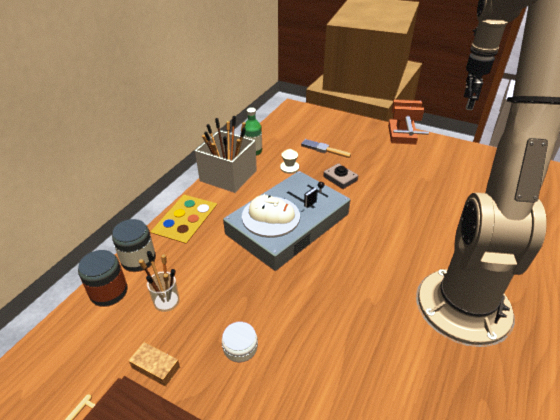

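The top view shows the turntable around (302,220), the gear paddle at (319,236) and the brake ball at (346,235). The start pad is to the right with its button at (410,234), and the tin is on the left at (152,258). The arm is clear of all of them.

```bash
python3 - <<'E'
from h import *
D=np.load('top0.npz');P=D['P'];S=np.load('side0.npz')['P']
v,u=np.indices(P.shape[:2])
def box(u0,u1,v0,v1):return (u>u0)&(u<u1)&(v>v0)&(v<v1)
def rect(m,n):
    q=P[m][:,:2].astype(np.float32);r=cv2.minAreaRect(q);print(n,len(q),r,'z',np.median(P[m][:,2]))
Z=P[...,2]
rect(box(225,380,165,275)&(Z>70)&(Z<90),'deck')
rect(box(305,333,220,250)&(Z>120)&(Z<145),'paddle');
rect(box(337,355,225,245)&(Z>108)&(Z<130),'ball')
rect(box(385,430,210,262)&(Z>20)&(Z<34),'padtop')
b=box(385,430,210,262);print('pad z',np.nanmax(Z[b]));
rect(b&(Z>34),'button')
print(np.round(Z[228:242:2,400:420:2],0))
# side: paddle & ball
for n,c in(('paddle',(540,-30)),):pass
m=(S[...,2]>60)&(S[...,2]<145)&(S[...,0]>380)&(S[...,0]<700)&(abs(S[...,1])<300)
q=S[m&(S[...,2]<86)];print('side deck',cv2.minAreaRect(q[:,:2].astype(np.float32)))
big=cv2.resize(D['frame'][180:280,290:440][:,:,::-1],None,fx=5,fy=5,interpolation=cv2.INTER_CUBIC);big=cv2.convertScaleAbs(big,alpha=1.8)
cv2.imwrite('pics/crop.png',big)
E
```

```text
deck 6172 ((545.0421142578125, -54.5205078125), (340.13909912109375, 220.646484375), 73.5070571899414) z 78.61700640352193
paddle 112 ((490.9167175292969, -96.08731842041016), (43.22627258300781, 16.413679122924805), 73.2139663696289) z 132.7421590791732
ball 52 ((488.2619934082031, -167.26918029785156), (18.7567195892334, 19.32793617248535), 82.62055969238281) z 116.08210733075487
padtop 710 ((491.3605041503906, -365.8191833496094), (81.15052032470703, 99.27654266357422), 68.40335845947266) z 26.389849397286394
pad z 51.91866526130411
button 214 ((491.1824035644531, -365.9728698730469), (46.32793045043945, 46.13430404663086), 59.32564163208008) z 41.00481669401987
[[31. 27. 39. 35. nan 38. 40. 39. 27. 24.]
 [28. 37. 38. 47. 50. 46. 47. 49. 41. 26.]
 [29. 37. 37. 48. 47. 49. 50. 48. 38. 28.]
 [30. 38. 40. 47. 49. 50. 50. 45. 42. 26.]
 [28. 42. 40. 49. 49. 51. 52. 49. 39. 24.]
 [25. 28. 40. 36. 47. 46. 51. 40. 38. 25.]
 [27. 23. 37. 37. 40. 37. 37. 38. 25. 29.]]
side deck ((541.9173583984375, -52.89216613769531), (343.73162841796875, 224.05496215820312), 73.41045379638672)
```

View pics/crop.png

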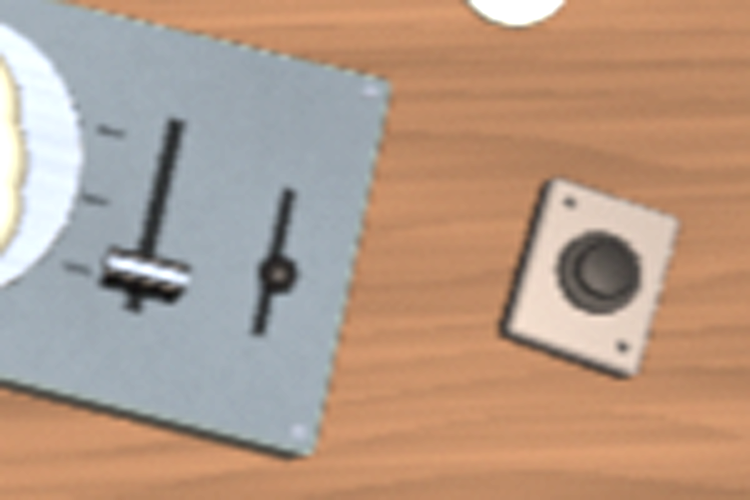

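The crop shows the paddle at crop (147,272), the brake ball at (277,272), and the button with its collar at (600,270). All of it matches the given geometry: deck 340×221, and a predicted paddle position of (491,-96) against (491,-96) measured. The plan is to close the fingers, align tool x with turntable x, and go in behind the paddle.

Request:
{"method": "jog_arm", "body": {
  "plan": [
    {"x":0.8,"y":-0.5,"rz":0.107},
    {"x":0.8,"y":-0.5,"rz":0.107},
    {"x":0.8,"y":-0.5,"rz":0.107},
    {"x":0.8,"y":-0.5,"rz":0.107},
    {"x":0.8,"y":-0.5,"rz":0.107}
  ],
  "grip": 0
}}

```text
invalid input at $.plan[0]: expected keys x, y, z, rx, ry, rz
```

Request:
{"method": "jog_arm", "body": {
  "plan": [
    {"x":0.8,"y":-0.5,"z":0,"rx":0,"ry":0,"rz":0.107},
    {"x":0.8,"y":-0.5,"z":0,"rx":0,"ry":0,"rz":0.107},
    {"x":0.8,"y":-0.5,"z":0,"rx":0,"ry":0,"rz":0.107},
    {"x":0.8,"y":-0.5,"z":0,"rx":0,"ry":0,"rz":0.107},
    {"x":0.8,"y":-0.5,"z":0,"rx":0,"ry":0,"rz":0.107}
  ],
  "grip": 0
}}

```text
clock: 0.52
tcp_pos: [321.5, -548.2, 231.0]
ee_rot: [[0.958, -0.288, -0.001], [-0.288, -0.958, 0.001], [-0.001, -0.001, -1.0]]
wrist_force: [0.1, 0.2, 0.2]
opening: 25.5
gripper_force: 0.0
```

Request:
{"method": "jog_arm", "body": {
  "plan": [
    {"x":0,"y":-0.8,"z":0,"rx":0,"ry":0,"rz":0},
    {"x":0,"y":-0.8,"z":0,"rx":0,"ry":0,"rz":0},
    {"x":0,"y":-0.8,"z":0,"rx":0,"ry":0,"rz":0},
    {"x":0,"y":-0.8,"z":0,"rx":0,"ry":0,"rz":0},
    {"x":0,"y":-0.8,"z":0,"rx":0,"ry":0,"rz":0}
  ]
}}

```text
clock: 0.93
tcp_pos: [366.1, -394.7, 230.9]
ee_rot: [[0.959, -0.282, -0.001], [-0.282, -0.959, 0.0], [-0.001, -0.0, -1.0]]
wrist_force: [0.0, -0.1, -0.8]
opening: 0.2
gripper_force: 0.0
```

Request:
{"method": "jog_arm", "body": {
  "plan": [
    {"x":0,"y":-0.8,"z":0,"rx":0,"ry":0,"rz":0},
    {"x":0,"y":-0.8,"z":0,"rx":0,"ry":0,"rz":0},
    {"x":0,"y":-0.8,"z":0,"rx":0,"ry":0,"rz":0},
    {"x":0,"y":-0.8,"z":0,"rx":0,"ry":0,"rz":0},
    {"x":0,"y":-0.8,"z":0,"rx":0,"ry":0,"rz":0}
  ]
}}

```text
clock: 1.35
tcp_pos: [411.1, -241.3, 231.2]
ee_rot: [[0.959, -0.282, -0.0], [-0.282, -0.959, 0.0], [-0.0, 0.0, -1.0]]
wrist_force: [0.3, -0.4, -1.0]
opening: -0.0
gripper_force: 0.0
```

Request:
{"method": "jog_arm", "body": {
  "plan": [
    {"x":-0.1,"y":-0.8,"z":0,"rx":0,"ry":0,"rz":0},
    {"x":-0.1,"y":-0.8,"z":0,"rx":0,"ry":0,"rz":0},
    {"x":-0.1,"y":-0.6,"z":0,"rx":0,"ry":0,"rz":0},
    {"x":-0.1,"y":-0.5,"z":0,"rx":0,"ry":0,"rz":0},
    {"x":0,"y":0,"z":0,"rx":0,"ry":0,"rz":0}
  ]
}}

```text
clock: 1.77
tcp_pos: [426.7, -130.4, 231.2]
ee_rot: [[0.961, -0.276, -0.0], [-0.276, -0.961, 0.001], [-0.001, -0.001, -1.0]]
wrist_force: [0.7, 0.8, 0.2]
opening: -0.4
gripper_force: 0.0
```

Request:
{"method": "jog_arm", "body": {
  "plan": [
    {"x":0.1,"y":-0.7,"z":0,"rx":0,"ry":0,"rz":0},
    {"x":0,"y":-0.6,"z":0.3,"rx":0,"ry":0,"rz":0},
    {"x":0,"y":0,"z":0.7,"rx":0,"ry":0,"rz":0},
    {"x":0,"y":0,"z":0.7,"rx":0,"ry":0,"rz":0},
    {"x":0,"y":0,"z":0,"rx":0,"ry":0,"rz":0}
  ]
}}

```text
clock: 2.18
tcp_pos: [441.4, -86.0, 159.1]
ee_rot: [[0.959, -0.282, -0.008], [-0.282, -0.959, 0.001], [-0.008, 0.002, -1.0]]
wrist_force: [-1.0, 0.6, -0.1]
opening: -0.1
gripper_force: 0.0
```

Request:
{"method": "jog_arm", "body": {
  "plan": [
    {"x":0,"y":0,"z":0.5,"rx":0,"ry":0,"rz":0},
    {"x":0,"y":0,"z":0.5,"rx":0,"ry":0,"rz":0},
    {"x":0,"y":0,"z":0.4,"rx":0,"ry":0,"rz":0},
    {"x":0,"y":0,"z":0,"rx":0,"ry":0,"rz":0},
    {"x":0,"y":0,"z":0,"rx":0,"ry":0,"rz":0}
  ]
}}

```text
clock: 2.6
tcp_pos: [444.7, -86.7, 107.7]
ee_rot: [[0.959, -0.283, -0.001], [-0.283, -0.959, -0.0], [-0.001, 0.0, -1.0]]
wrist_force: [0.5, 0.3, 0.2]
opening: -0.2
gripper_force: 0.0
```

```bash
python3 - <<'E'
from h import *
c=cam('side');s=c['frame'][150:290,200:380][:,:,::-1];cv2.imwrite('pics/s1.png',cv2.resize(s,None,fx=4,fy=4))
o=sensors.get_obs();p=o['tcp_pos'];a=np.radians(-16.5);d=p[:2]-[545,-54.5]
print(p,'tt xy',d@[np.cos(a),np.sin(a)],d@[-np.sin(a),np.cos(a)],np.degrees(np.arctan2(*o['ee_rot'][[1,0],0])))
E
```

```text
[445.3892293  -86.63451982 108.36083781] tt xy -86.38207602722328 -59.102199152476246 -16.447224641211744
```

View pics/s1.png

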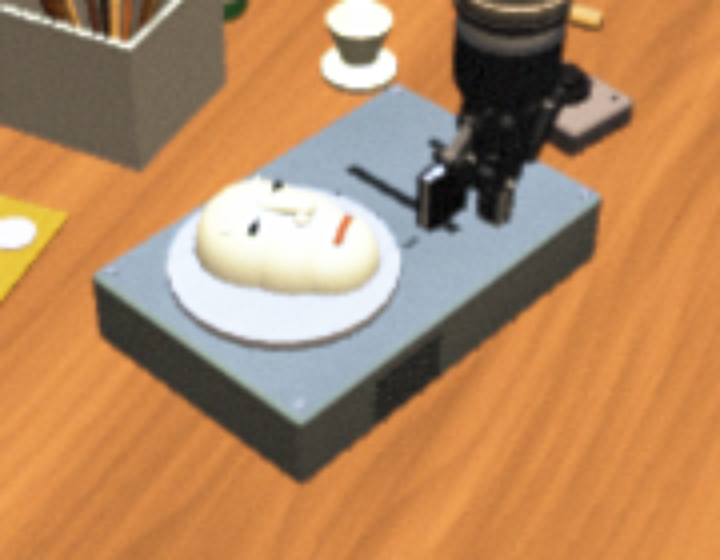

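The closed fingers, at crop (495,205), stand upright behind the paddle at (437,197) and are clear of the brake. I'm starting the push.

Request:
{"method": "jog_arm", "body": {
  "plan": [
    {"x":0.3,"y":-0.1,"z":0.1,"rx":0,"ry":0,"rz":0},
    {"x":0.3,"y":0,"z":0,"rx":0,"ry":0,"rz":0},
    {"x":0.2,"y":0,"z":0,"rx":0,"ry":0,"rz":0},
    {"x":0.2,"y":0,"z":0,"rx":0,"ry":0,"rz":0},
    {"x":0.2,"y":0,"z":0,"rx":0,"ry":0,"rz":0}
  ]
}}

```text
clock: 3.07
tcp_pos: [491.0, -95.2, 103.6]
ee_rot: [[0.959, -0.282, -0.004], [-0.282, -0.959, 0.001], [-0.004, 0.001, -1.0]]
wrist_force: [-5.1, 1.5, 1.7]
opening: 0.3
gripper_force: 2.2
```

Request:
{"method": "jog_arm", "body": {
  "plan": [
    {"x":0.2,"y":0,"z":0,"rx":0,"ry":0,"rz":0},
    {"x":0.2,"y":0,"z":0,"rx":0,"ry":0,"rz":0},
    {"x":0.2,"y":0,"z":0,"rx":0,"ry":0,"rz":0},
    {"x":0.2,"y":0,"z":0,"rx":0,"ry":0,"rz":0},
    {"x":0.2,"y":0,"z":0,"rx":0,"ry":0,"rz":0}
  ]
}}

```text
clock: 3.48
tcp_pos: [528.6, -106.6, 103.0]
ee_rot: [[0.959, -0.282, -0.006], [-0.282, -0.959, 0.001], [-0.006, 0.001, -1.0]]
wrist_force: [-7.6, 2.6, 6.2]
opening: -0.1
gripper_force: 4.2
```

Request:
{"method": "jog_arm", "body": {
  "plan": [
    {"x":0.2,"y":0,"z":0,"rx":0,"ry":0,"rz":0},
    {"x":0.2,"y":0,"z":0,"rx":0,"ry":0,"rz":0},
    {"x":0.1,"y":0,"z":0,"rx":0,"ry":0,"rz":0},
    {"x":0,"y":0,"z":0,"rx":0,"ry":0,"rz":0},
    {"x":0,"y":0,"z":0,"rx":0,"ry":0,"rz":0}
  ]
}}

```text
clock: 3.9
tcp_pos: [550.1, -112.9, 103.3]
ee_rot: [[0.959, -0.283, 0.0], [-0.283, -0.959, -0.0], [0.0, -0.0, -1.0]]
wrist_force: [-1.1, 0.6, -0.6]
opening: -0.2
gripper_force: 0.3
```

Request:
{"method": "jog_arm", "body": {
  "plan": [
    {"x":0.1,"y":0,"z":0,"rx":0,"ry":0,"rz":0},
    {"x":0,"y":0,"z":0,"rx":0,"ry":0,"rz":0},
    {"x":0,"y":0,"z":0,"rx":0,"ry":0,"rz":0},
    {"x":0,"y":0,"z":0,"rx":0,"ry":0,"rz":0}
  ]
}}

```text
clock: 4.23
tcp_pos: [550.1, -113.0, 102.8]
ee_rot: [[0.959, -0.282, -0.007], [-0.282, -0.959, 0.001], [-0.007, 0.001, -1.0]]
wrist_force: [-11.6, 3.5, 7.8]
opening: -0.4
gripper_force: 6.0
```

The tool stopped at turntable x = 21.5 with the force rising, which is the end stop. Backing off and rising now, then checking.

Request:
{"method": "jog_arm", "body": {
  "plan": [
    {"x":-0.3,"y":0,"z":0,"rx":0,"ry":0,"rz":0},
    {"x":-0.5,"y":0,"z":0,"rx":0,"ry":0,"rz":0},
    {"x":0,"y":0,"z":-0.5,"rx":0,"ry":0,"rz":0},
    {"x":0,"y":0,"z":-0.9,"rx":0,"ry":0,"rz":0},
    {"x":0,"y":0,"z":-0.9,"rx":0,"ry":0,"rz":0}
  ]
}}

```text
clock: 4.65
tcp_pos: [522.1, -104.8, 195.8]
ee_rot: [[0.959, -0.282, -0.002], [-0.282, -0.959, 0.0], [-0.001, 0.0, -1.0]]
wrist_force: [1.6, -0.3, 0.7]
opening: 0.2
gripper_force: 0.0
```

Request:
{"method": "jog_arm", "body": {
  "plan": [
    {"x":-0.6,"y":0.4,"z":0,"rx":0,"ry":0,"rz":0},
    {"x":-0.6,"y":0.8,"z":0,"rx":0,"ry":0,"rz":0},
    {"x":-0.4,"y":0.8,"z":0,"rx":0,"ry":0,"rz":0},
    {"x":-0.2,"y":0.8,"z":0,"rx":0,"ry":0,"rz":0},
    {"x":0,"y":0.8,"z":0,"rx":0,"ry":0,"rz":0}
  ]
}}

```text
clock: 5.07
tcp_pos: [411.2, -223.6, 195.8]
ee_rot: [[0.959, -0.282, 0.001], [-0.282, -0.959, -0.001], [0.001, 0.001, -1.0]]
wrist_force: [1.2, -0.9, 0.7]
opening: -0.3
gripper_force: 0.0
```

```bash
python3 - <<'E'
from h import *
c=cam('top');P=cloud(c);v,u=np.indices(P.shape[:2]);Z=P[...,2]
a=np.radians(-16.5);d=P[...,:2]-[545,-54.5];X=d@[np.cos(a),np.sin(a)];Y=d@[-np.sin(a),np.cos(a)]
m=(Z>120)&(Z<145)&(abs(X)<80)&(abs(Y+55)<32);print('paddle',X[m].min(),X[m].max(),np.median(X[m]),np.median(Y[m]),m.sum())
m=(Z>108)&(Z<130)&(abs(X)<80)&(abs(Y+125)<20);print('ball',np.median(P[m],0) if m.any() else 0)
print(sensors.get_obs()['tcp_pos'])
cv2.imwrite('pics/t2.png',cv2.convertScaleAbs(cv2.resize(c['frame'][170:290,280:450][:,:,::-1],None,fx=4,fy=4),alpha=1.6))
E
```

```text
paddle 31.43315809805381 48.354381188586345 38.40884021766481 -54.566170940031654 111
ball [ 487.8605353  -166.77737671  116.29386979]
[ 409.69820308 -230.70355528  195.96142574]
```

View pics/t2.png

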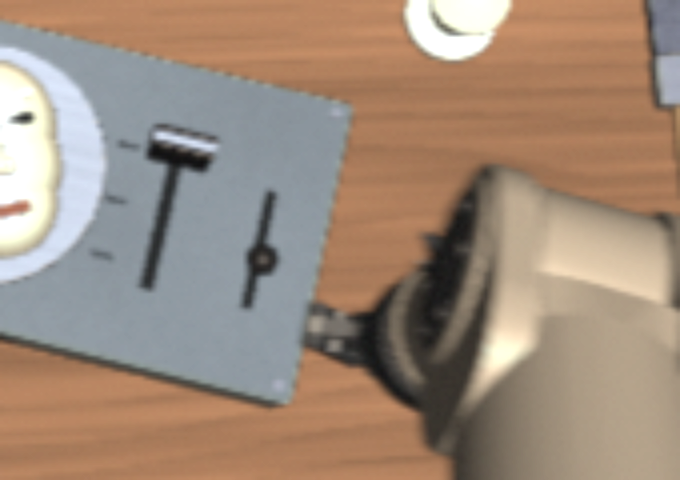

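The paddle now spans turntable x of 31–48, which is high gear, at crop (182,147). The brake ball, at (262,260), hasn't moved. Next is the exact button centre from the first images.

```bash
python3 - <<'E'
from h import *
D=np.load('top0.npz')
for n in('top0','side0'):
    P=np.load(n+'.npz')['P'];m=(P[...,2]>44)&(P[...,2]<60)&(np.hypot(P[...,0]-491,P[...,1]+366)<35)
    q=P[m];print(n,m.sum(),np.median(q,0),(q.min(0)+q.max(0))/2,np.ptp(q,axis=0))
E
```

```text
top0 94 [ 491.14880427 -365.00630278   48.8076564 ] [ 490.7064903  -365.34955457   48.18854055] [28.63605076 28.3968816   7.46024941]
side0 31 [ 487.62637755 -363.40399484   46.01368074] [ 489.93204831 -363.65037063   46.48855287] [30.19034348 32.09041631  4.5885109 ]
```

Request:
{"method": "jog_arm", "body": {
  "plan": [
    {"x":0.4,"y":0.6,"z":0,"rx":0,"ry":0,"rz":0},
    {"x":0.6,"y":0.6,"z":0,"rx":0,"ry":0,"rz":0},
    {"x":0.7,"y":0.6,"z":0,"rx":0,"ry":0,"rz":0},
    {"x":0.7,"y":0.6,"z":0,"rx":0,"ry":0,"rz":0},
    {"x":0,"y":0,"z":0,"rx":0,"ry":0,"rz":0}
  ]
}}

```text
clock: 5.53
tcp_pos: [481.1, -348.5, 195.6]
ee_rot: [[0.958, -0.287, 0.004], [-0.287, -0.958, -0.005], [0.005, 0.003, -1.0]]
wrist_force: [0.6, -0.8, 0.3]
opening: 0.3
gripper_force: 0.0
```

Request:
{"method": "jog_arm", "body": {
  "plan": [
    {"x":0.3,"y":0.3,"z":0.5,"rx":0,"ry":0,"rz":0},
    {"x":0,"y":0,"z":0.8,"rx":0,"ry":0,"rz":0},
    {"x":0,"y":0,"z":0.8,"rx":0,"ry":0,"rz":0},
    {"x":0,"y":0,"z":0.7,"rx":0,"ry":0,"rz":0},
    {"x":0,"y":0,"z":0,"rx":0,"ry":0,"rz":0}
  ]
}}

```text
clock: 5.95
tcp_pos: [483.3, -354.7, 78.0]
ee_rot: [[0.959, -0.282, -0.007], [-0.282, -0.959, 0.004], [-0.008, -0.002, -1.0]]
wrist_force: [-0.9, 0.7, -0.7]
opening: -0.0
gripper_force: 0.0
```

Request:
{"method": "jog_arm", "body": {
  "plan": [
    {"x":0,"y":0,"z":0.2,"rx":0,"ry":0,"rz":0},
    {"x":0,"y":0,"z":0,"rx":0,"ry":0,"rz":0},
    {"x":0,"y":0,"z":0,"rx":0,"ry":0,"rz":0}
  ]
}}

```text
clock: 6.2
tcp_pos: [487.2, -357.4, 76.9]
ee_rot: [[0.959, -0.282, 0.002], [-0.282, -0.959, -0.001], [0.003, 0.001, -1.0]]
wrist_force: [-0.2, -0.1, -0.1]
opening: 0.0
gripper_force: 0.0
```

Request:
{"method": "jog_arm", "body": {
  "plan": [
    {"x":0.15,"y":0.15,"z":0.3,"rx":0,"ry":0,"rz":0},
    {"x":0,"y":0,"z":0.2,"rx":0,"ry":0,"rz":0},
    {"x":0,"y":0,"z":0,"rx":0,"ry":0,"rz":0},
    {"x":0,"y":0,"z":0,"rx":0,"ry":0,"rz":0}
  ]
}}

```text
clock: 6.53
tcp_pos: [490.1, -364.0, 55.7]
ee_rot: [[0.959, -0.282, 0.0], [-0.282, -0.959, 0.0], [-0.0, -0.0, -1.0]]
wrist_force: [0.4, -0.2, 0.9]
opening: 0.1
gripper_force: 0.0
```

Centred. Pressing in small steps.

Request:
{"method": "jog_arm", "body": {
  "plan": [
    {"x":0,"y":0,"z":0.1,"rx":0,"ry":0,"rz":0},
    {"x":0,"y":0,"z":0.1,"rx":0,"ry":0,"rz":0},
    {"x":0,"y":0,"z":0,"rx":0,"ry":0,"rz":0},
    {"x":0,"y":0,"z":0,"rx":0,"ry":0,"rz":0}
  ]
}}

```text
clock: 6.87
tcp_pos: [490.7, -364.3, 47.7]
ee_rot: [[0.959, -0.282, 0.001], [-0.282, -0.959, -0.0], [0.001, 0.0, -1.0]]
wrist_force: [0.8, 0.6, 3.4]
opening: 0.1
gripper_force: 1.4
```

Request:
{"method": "jog_arm", "body": {
  "plan": [
    {"x":0,"y":0,"z":0.1,"rx":0,"ry":0,"rz":0},
    {"x":0,"y":0,"z":0,"rx":0,"ry":0,"rz":0},
    {"x":0,"y":0,"z":0,"rx":0,"ry":0,"rz":0}
  ]
}}

```text
clock: 7.12
tcp_pos: [490.8, -364.4, 44.1]
ee_rot: [[0.959, -0.282, 0.001], [-0.282, -0.959, -0.001], [0.001, 0.0, -1.0]]
wrist_force: [-0.2, 0.1, 8.4]
opening: -0.1
gripper_force: 4.1
```

Request:
{"method": "jog_arm", "body": {
  "plan": [
    {"x":0,"y":0,"z":0.1,"rx":0,"ry":0,"rz":0},
    {"x":0,"y":0,"z":0,"rx":0,"ry":0,"rz":0},
    {"x":0,"y":0,"z":0,"rx":0,"ry":0,"rz":0}
  ]
}}

```text
clock: 7.37
tcp_pos: [490.9, -364.5, 43.5]
ee_rot: [[0.959, -0.283, 0.001], [-0.283, -0.959, -0.001], [0.001, 0.0, -1.0]]
wrist_force: [-9.3, 7.5, 38.2]
opening: 0.0
gripper_force: 19.0
```

The button has bottomed out: the height stayed put while the force jumped. Releasing it and rising clear.

Request:
{"method": "jog_arm", "body": {
  "plan": [
    {"x":0,"y":0,"z":-0.2,"rx":0,"ry":0,"rz":0},
    {"x":0,"y":0,"z":-0.4,"rx":0,"ry":0,"rz":0},
    {"x":0,"y":0,"z":-0.9,"rx":0,"ry":0,"rz":0},
    {"x":0,"y":0,"z":-0.9,"rx":0,"ry":0,"rz":0},
    {"x":0,"y":0,"z":-0.9,"rx":0,"ry":0,"rz":0}
  ]
}}

```text
clock: 7.78
tcp_pos: [489.3, -363.7, 171.9]
ee_rot: [[0.959, -0.282, -0.002], [-0.282, -0.959, 0.001], [-0.002, -0.001, -1.0]]
wrist_force: [1.0, -0.5, -0.2]
opening: -0.1
gripper_force: 0.0
```

Request:
{"method": "jog_arm", "body": {
  "plan": [
    {"x":-0.6,"y":0.8,"z":-0.5,"rx":0,"ry":0,"rz":0},
    {"x":-0.6,"y":0.8,"z":0,"rx":0,"ry":0,"rz":0},
    {"x":-0.4,"y":0.8,"z":0,"rx":0,"ry":0,"rz":0},
    {"x":-0.4,"y":0.8,"z":0,"rx":0,"ry":0,"rz":0},
    {"x":0,"y":0.8,"z":0,"rx":0,"ry":0,"rz":0}
  ]
}}

```text
clock: 8.2
tcp_pos: [365.9, -494.3, 189.7]
ee_rot: [[0.959, -0.285, -0.003], [-0.285, -0.959, 0.001], [-0.003, -0.0, -1.0]]
wrist_force: [-0.7, -0.4, -0.1]
opening: -0.0
gripper_force: 0.0
```

Request:
{"method": "jog_arm", "body": {
  "plan": [
    {"x":0,"y":0,"z":0,"rx":0,"ry":0,"rz":0},
    {"x":0,"y":0,"z":0,"rx":0,"ry":0,"rz":0},
    {"x":0,"y":0,"z":0,"rx":0,"ry":0,"rz":0},
    {"x":0,"y":0,"z":0,"rx":0,"ry":0,"rz":0}
  ]
}}

```text
clock: 8.53
tcp_pos: [371.5, -491.8, 189.5]
ee_rot: [[0.96, -0.28, -0.0], [-0.28, -0.96, 0.001], [-0.0, -0.001, -1.0]]
wrist_force: [0.3, 0.2, 0.6]
opening: 0.0
gripper_force: 0.0
```

```bash
python3 - <<'E'
from h import *
c=cam('top');P=cloud(c);Z=P[...,2]
a=np.radians(-16.5);d=P[...,:2]-[545,-54.5];X=d@[np.cos(a),np.sin(a)];Y=d@[-np.sin(a),np.cos(a)]
m=(Z>120)&(Z<145)&(abs(X)<80)&(abs(Y+55)<32);print('paddle',X[m].min(),X[m].max())
m=(Z>44)&(Z<60)&(np.hypot(P[...,0]-491,P[...,1]+366)<35);print('button',m.sum(),np.median(P[m],0))
print(sensors.get_obs()['tcp_pos'])
cv2.imwrite('pics/t3.png',c['frame'][:,:,::-1])
E
```

```text
paddle 30.809863105425666 47.51278751631917
button 90 [ 491.88739861 -365.87318095   48.81536674]
[ 371.60945405 -491.83836918  189.63392074]
```

View pics/t3.png

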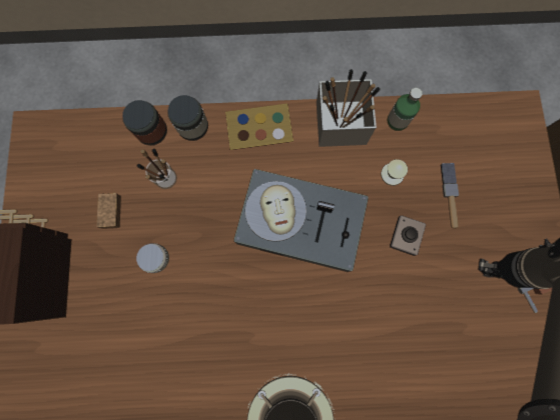

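The lever is in high gear at (325,207), the button at (410,234) is up again at z 48.8, nothing else has moved, and the arm is clear.

```bash
python3 -c "
from bench import ticket;print(ticket.hand_in())"
```

```text
the job is handed in; nothing more can be done
None
```

I pushed the gear lever to the high-gear stop, then pressed the start button fully and let it spring back. The last picture shows the arm clear and nothing else moved; the job is handed in, but no verdict came back.

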